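# Draw the pestle out of the half-covered pan and hold it over the mortar

### The job

The wooden pestle lies in the steel pan with its head under the piece of cover that is still clipped on. Tilt it and draw it out handle first through the uncovered part, then carry it to the brown grinding mortar and finish still holding it there in the gripper, at rest and clear of everything, slanting head down, with its tip over the middle of the mortar and about five centimetres above the rim. Leave the mortar and everything else on the counter where they stand.

Things in the scene. Friction and masses are not known exactly. Their poses are not given: they have to be found in the camera images.
- pan: Steel insert pan, fixed on the counter, 325 x 176 mm over its flange, 65 mm high. Origin: centre of its underside; x along its length towards the open end, y across. Clear inside 304 x 156 mm, upright walls, floor 2 mm above the counter. A cover piece, clipped on immovably, lies on the flange from x = -162 to -30 mm; from there to the end wall at x = +152 mm the pan is open.
- pan_cover_edge (a point): Middle of the cover piece's front edge, at its underside, level with the flange top, 65 mm above the counter (x = -30 mm in the pan's frame; same axes). Behind it (-x) the cover is a sheet 4 mm thick, 7 mm from 32 mm behind the edge on, with a bar handle across it, 75 mm behind the edge and 28 mm high.
- pestle: Round wooden pestle, loose, 270 mm long, about 130 g, lying along the pan's floor, head under the cover. Origin: mid-length, on its surface (underside at first), 15 mm off the axis; x along the axis from head to handle. 30 mm thick from the domed head (x = -135 mm) to x = +55 mm, then tapers to a 21 mm neck at x = +105 mm; 24 mm knob at the end. Centre of mass at about x = -10 mm.
- pestle_head (a point): Tip of the domed head end of the pestle (dome 13 mm long), on its axis.
- pestle_handle (a point): Tip of the handle end of the pestle, on its axis.
- mortar: Round brown earthenware grinding mortar with a grooved inside, loose, about 0.95 kg, 170 mm across the rim, 100 mm across the foot, 80 mm high, wall 9 mm. Origin: centre of its underside; z up.
- mortar_rim (a point): Centre of the mortar's mouth, level with its rim, 80 mm above the counter.
- soy_bottle: Amber glass bottle with a wooden cap, 58 mm across, 150 mm high; a bystander. Origin: centre of its underside.
- tea_cup: Blue ceramic tea cup, 72 mm across, 75 mm high; a bystander. Origin: centre of its underside.
- sesame_jar: Small glass jar with a steel cap, 54 mm across, 75 mm high; a bystander. Origin: centre of its underside.
- rice_bowl: White ceramic bowl, 120 mm across, 62 mm high; a bystander. Origin: centre of its underside.
- torch: Kitchen torch on an upright gas cartridge, 69 mm across, 240 mm high, the burner tube reaching 140 mm out along its x; a bystander. Origin: centre of its underside.
- cover_front: The taken-off front piece of the pan's cover, a flat sheet 191 x 176 mm with a low bar handle (28 mm high), lying on the counter; a bystander. Origin: centre of its underside.
Things that resemble listed ones, but are neither listed nor needed, are in the scene too. Of the things that look like the mortar, the largest one is meant.

How it is judged (in metres and radians):
On the way:
1. the pestle is out of the pan: head and handle both above the cover, gripped, touching the pan nowhere (z of each of pestle_head, pestle_handle in the frame of pan above 0.085 m and contact force between pestle and the fingers above 1 N and contact force between pestle and pan below 0.1 N), for 0.1 s.
At the end, for the whole second after the job is handed in: The gripper holds the pestle at rest (slower than 30 mm/s), touching neither pan nor mortar, the tip of its head within 45 mm of the mortar's axis and 20 to 100 mm above its rim, the handle end higher than the head (axis at least 10 degrees off level); the mortar stands upright (contact force between pestle and the fingers above 1 N and contact force between pestle and pan below 0.1 N and contact force between pestle and mortar below 0.1 N and horizontal distance between pestle_head and mortar_rim below 0.045 m and z of pestle_head in the frame of mortar_rim between 0.02 and 0.1 m and angle between pestle's own x axis and vertical below 1.4 rad and linear speed of pestle below 0.03 m/s and angle between mortar's own z axis and vertical below 0.05 rad); the arm keeps its last pose, push and grip.
It fails at once if the mortar is pushed more than 20 mm (distance of mortar from where it was at the start of the episode above 0.02 m).
It fails at once if a bystander on the counter is pushed more than 30 mm (distance of any of soy_bottle, tea_cup, sesame_jar, rice_bowl, torch, cover_front from where it was at the start of the episode above 0.03 m).
It also fails if it takes over 48 s, if anything falls off the work surface, if the arm or the gripper's body presses on something with over 40 N, if the wrist force passes 120 N, or if a joint passes its speed limit or range.

### The arm

A 6-joint arm with a two-finger parallel gripper is mounted at the origin on the work surface. World frame = base frame: x ahead of the robot, y to its left, z up, the work surface at z = 0. Lengths are in mm, angles in rad, forces in N, time in s.
With the tool pointing down it reaches from about 325 to 775 mm from the base axis. Payload 5.5 kg.
Tool frame: the origin (TCP) lies at the very end of the fingers, on their centre line; the grasp point (between the pads) lies arm.tcp_to_grasp behind it (arm.tcp_to_grasp is the distance from the TCP to the grasp point, in mm); z points along the fingers, y is the line along which they close (so a half turn about z gives the same grasp; the last joint's range is limited). The gripper opens to 88 mm and grips with 3 to 60 N. Pads are 20 mm wide; open, the fingers measure 115 mm over their backs; the gripper's body (75 mm by 178 mm) begins 61 mm behind the grasp point.
Start: joints at [-1.345, 0.091, 1.231, -0, 1.82, -0.057], TCP at [167.427, -576.181, 222.631] pointing down, gripper open.
Joint ranges: [-2.87, 2.87], [-0.86, 2.18], [0.17, 2.46], [-1.51, 4.65], [0.06, 2.69], [-2.65, 2.65]. Speed limits (rad/s): [2.57, 2.57, 3.01, 3.14, 3.14, 3.14].

### API

Orientations are given as a 3x3 rotation matrix whose columns are the frame's x, y, z axes.
In Python, from workcell import arm, fingers, solve_ik, status, vision, ticket gives the robot as it stands. Calls block until the motion is done:
- arm.move_pose(position, orientation): joint-space move of the TCP to a pose.
- arm.move_l(position, orientation=None, rate=150, max_force=None): straight line of the TCP; orientation=None keeps the orientation; rate is the mean speed in mm/s. With max_force (N) it stops when the force on the tool has changed by that much, and returns True; else False.
- arm.move_joints(angles): joint-space move.
- fingers.gripper_to(opening, grip_force=None): opening from 0.0 (shut) to 1.0 (fully open); grip_force is the grip in N (None keeps the last); returns when the fingers have stopped.
- arm.hold(seconds).
- solve_ik(position, orientation): joint angles nearest the present ones, or None.
- status.sense(): the state.
- vision.get_image(name): name is "scene" or "side" or "wrist"; returns a dict with "frame" (384x512x3 uint8, red, green, blue), "intrinsics" (3x3 intrinsics, pixels), "distortion" ([k1, k2, p1, p2, k3] as OpenCV has them; the pictures are not rectified), "origin" and "attitude" of the camera in the world; the wrist camera has in their place "mount" (4x4, takes a point from camera to tool coordinates, whose origin is the TCP and whose axes are the flange's). Camera axes: x right, y up, looking along -z (the intrinsics and any distortion apply to the point x, -y, -z); pixel columns grow to the right and rows downward; lengths in mm; the calibration is good to about 2 mm. A picture is of the moment at which its call begins: read the wrist's pose just before it. There is no depth.
A pose or a line that the arm cannot do raises arm.MotionError and nothing moves.
- ticket.finish_job(): hands the job in; it is judged then, once.
The state is a dict: "time_s": time; "joint_positions": joint angles; "dq": joint speeds; "tau": joint torques, N m; "eef_pos": TCP position; "tool_rot": TCP orientation; "wrist_force": force on the tool from outside, world axes, zero at the start; "moment": the same for the moment, N m; "gripper_width": opening from 0.0 (shut) to 1.0 (fully open); "finger_force": force on a finger pad.
Only numpy, scipy, OpenCV 4.12 (cv2) and the standard library are available. Lean on these libraries where they do the work, as an engineer would, in place of code of your own. Each camera call takes 0.05 s, during which the arm holds its last target. There are 200 camera calls.

## Working session

There is one attempt and no reset: what is moved stays moved. The work goes in short steps, each a Python script; the robot and the scene stay as the last script left them, time stands still between calls to the robot, and variables do not carry over. Pictures are saved under pics/ and viewed, at most 10 in all, crops included, and the job is handed in when it is done.

```bash
mkdir -p pics; python3 - <<'E'
from workcell import arm, fingers, solve_ik, status, vision
import cv2,numpy as np
ims=[]
for n in ["scene","side"]:
    d=vision.get_image(n); cv2.imwrite(f"pics/{n}0.png",cv2.cvtColor(d["frame"],cv2.COLOR_RGB2BGR)); ims.append(d)
    print(n,d["origin"],np.round(d["attitude"],3).tolist(),d["intrinsics"],d["distortion"])
s=status.sense();print(s["time_s"],arm.tcp_to_grasp,s["tool_rot"],s["wrist_force"])
E
```

```text
scene [1388.90875595  397.54503556 1328.29069503] [[-0.396, -0.744, 0.538], [0.918, -0.322, 0.231], [0.002, 0.586, 0.811]] [[433.21057405   0.         255.7701992 ]
 [  0.         433.21057405 197.62266718]
 [  0.           0.           1.        ]] [-0.03104535  0.          0.          0.          0.        ]
side [435.76524712 804.32810822 938.8776492 ] [[-0.991, 0.097, -0.089], [-0.131, -0.749, 0.649], [-0.003, 0.655, 0.755]] [[387.40330737   0.         260.39319891]
 [  0.         387.40330737 188.51128451]
 [  0.           0.           1.        ]] [0.04014589 0.         0.         0.         0.        ]
0.1 18.700000000000003 [[ 9.60273944e-01  2.79058794e-01 -3.76976070e-04]
 [ 2.79059023e-01 -9.60272400e-01  1.72633438e-03]
 [ 1.19749074e-04 -1.76295250e-03 -9.99998439e-01]] [ 0.22623076 -0.20985778 -0.32666331]
```

View pics/scene0.png

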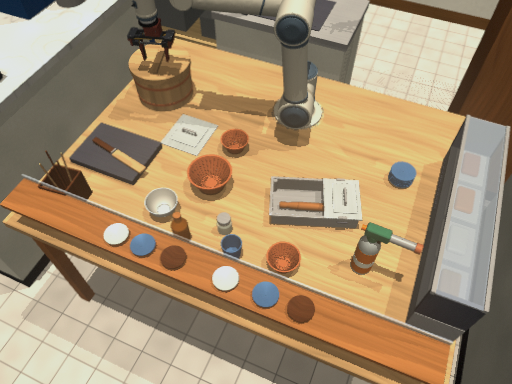

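View pics/side0.png

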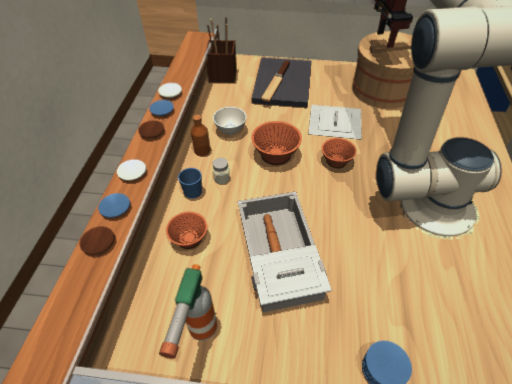

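The scene view shows the pan around (315,202) with its open end to the left, the pestle handle at about (281,205), and the largest mortar at (210,175). The side view shows the pan's flange corners at about (238,203), (296,193), (327,290) and (262,307), the mortar at (277,142) and the handle at (267,213).

```bash
cat > h.py <<'E'
from workcell import arm, fingers, solve_ik, status, vision
import cv2,numpy as np
def ray(d,uv,pose=None):
    p=cv2.undistortPoints(np.array([[uv]],float),d["intrinsics"],np.array(d["distortion"],float))[0,0]
    v=np.array([p[0],-p[1],-1.])
    if "origin" in d: o,R=np.array(d["origin"]),np.array(d["attitude"])
    else:
        M=np.array(d["mount"]); R=pose[1]@M[:3,:3]; o=pose[0]+pose[1]@M[:3,3]
    v=R@v; return o,v/np.linalg.norm(v)
def plane(d,uv,z,pose=None):
    o,v=ray(d,uv,pose); return o+v*(z-o[2])/v[2]
def cross(r1,r2):
    A=np.stack([r1[1],-r2[1]],1); t=np.linalg.lstsq(A,r2[0]-r1[0],rcond=None)[0]
    a=r1[0]+t[0]*r1[1]; b=r2[0]+t[1]*r2[1]; return (a+b)/2,np.linalg.norm(a-b)
def proj(d,P,pose=None):
    if "origin" in d: o,R=np.array(d["origin"]),np.array(d["attitude"])
    else:
        M=np.array(d["mount"]); R=pose[1]@M[:3,:3]; o=pose[0]+pose[1]@M[:3,3]
    c=(np.atleast_2d(P)-o)@R; c=c*[1,-1,-1]
    return cv2.projectPoints(c.astype(float),np.zeros(3),np.zeros(3),d["intrinsics"],np.array(d["distortion"],float))[0][:,0]
def orange(im):
    h=cv2.cvtColor(im,cv2.COLOR_RGB2HSV); return cv2.inRange(h,(3,140,60),(16,255,255))
E
python3 - <<'E'
from h import *
D={n:vision.get_image(n) for n in ["scene","side"]}
rois={"scene":(255,165,115,70),"side":(225,185,112,130)}
tiles=[]
for n,(x,y,w,h) in rois.items():
    f=4 if n=="side" else 3.4
    t=cv2.resize(cv2.cvtColor(D[n]["frame"],cv2.COLOR_RGB2BGR)[y:y+h,x:x+w],None,fx=4,fy=4,interpolation=cv2.INTER_CUBIC)
    for k in range(0,w,10): cv2.putText(t,str(x+k),(k*4,8),0,.3,(0,0,255),1); cv2.line(t,(k*4,10),(k*4,14),(0,0,255),1)
    for k in range(0,h,10): cv2.putText(t,str(y+k),(0,k*4+4),0,.3,(0,0,255),1)
    cv2.imwrite(f"pics/c_{n}.png",t)
for n,c0 in [("scene",(210,170)),("side",(277,138))]:
    m=orange(D[n]["frame"]); 
    k,l,st,ce=cv2.connectedComponentsWithStats(m)
    for i in range(1,k):
        if st[i,4]>60: print(n,st[i],ce[i].round(1), plane(D[n],ce[i],60)[:2].round(0))
E
```

```text
scene [ 370    0  120   30 1087] [434.4  12.6] [-945.  428.]
scene [ 458    6   54  175 3430] [494.3  85.1] [-457.  778.]
scene [134  69  57  23 151] [163.9  85.1] [ 141. -585.]
scene [138  87  55  20 128] [165.6 100.7] [ 227. -526.]
scene [220 128  29  26 533] [234.4 139.8] [ 319. -155.]
scene [ 93 138  20  14  97] [102.4 144.2] [ 548. -627.]
scene [ 187  154   45   41 1365] [209.4 172.7] [ 510. -170.]
scene [ 62 168  19  23 148] [ 71.4 177.3] [ 735. -636.]
scene [    0   179   450   205 16721] [242.5 286.2] [879. 135.]
scene [280 203  43   7 251] [301.7 205.9] [515. 201.]
scene [171 212  20  27 337] [179.8 225.4] [ 760. -157.]
scene [ 34 239  43  52 479] [ 56.5 258.3] [1035. -469.]
scene [266 241  35  32 862] [283.1 256.7] [731. 214.]
scene [415 243   9  11  63] [418.7 247.8] [521. 620.]
scene [355 244  23  20 195] [364.  256.7] [626. 460.]
scene [351 257  22  17 112] [359.2 267.8] [671. 456.]
side [    2    31   211   353 13156] [101.7 238.9] [938. 281.]
side [361  67  50  17 190] [384.   78.1] [ 131. -586.]
side [353  76  53  27 215] [377.   95.9] [ 165. -465.]
side [190 114  21  43 581] [199.4 136.8] [ 775. -155.]
side [ 251  121   51   42 1464] [276.2 138.9] [ 515. -178.]
side [322 138  34  27 700] [338.5 150.1] [ 307. -150.]
side [ 166  211   41   36 1144] [186.2 228.7] [722. 220.]
side [264 215  16  37 293] [271.1 234.2] [488. 208.]
side [186 303  28  25 300] [201.2 319. ] [622. 463.]
side [189 319  29  21 169] [204.8 332.7] [607. 493.]
side [159 342  20  17 237] [168.4 350.1] [677. 539.]
```

View pics/c_side.png

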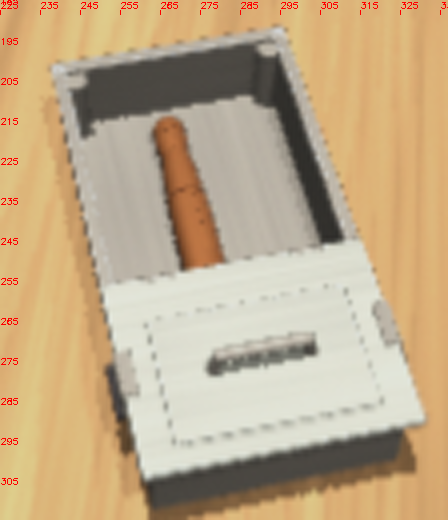

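View pics/c_scene.png

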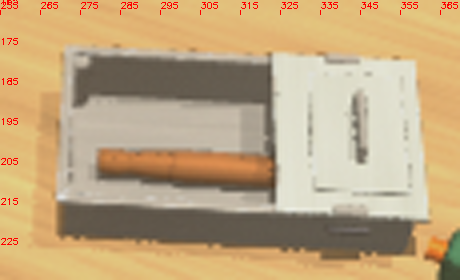

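The side crop shows the flange corners, the cover edge from (251,256) to (314.5,245) and the handle tip at (266.7,214.2). In the scene crop, the handle tip is at (279.2,205.2) and the cover edge runs from (323.2,178) to (323.7,218).

```bash
python3 - <<'E'
from h import *
D={n:vision.get_image(n) for n in ["scene","side"]}
P={"o1":((271,176.7),(295.7,191.7),65),"o2":((270.2,215.7),(238,202),65),"f1":((323.2,178),(314.5,245),69),"f2":((323.7,218),(251.2,255.7),69),
"b1":((358.7,180),(331.2,289.5),69),"b2":((362.2,219.5),(261.2,304.5),69),"tip":((279.2,205.2),(266.7,214.2),17),"mid":((323.2,207.7),(275.5,252),20)}
for k,(a,b,z) in P.items():
    print(k,cross(ray(D["scene"],a),ray(D["side"],b))[0].round(1),plane(D["scene"],a,z)[:2].round(1),plane(D["side"],b,z)[:2].round(1))
for n,c0 in [("scene",(209,172)),("side",(276,139))]:
    k,l,st,ce=cv2.connectedComponentsWithStats(orange(D[n]["frame"]))
    i=min(range(1,k),key=lambda i:np.hypot(*(ce[i]-c0)))
    c=cv2.convexHull(max(cv2.findContours((l==i).astype(np.uint8),0,1)[0],key=len))[:,0]
    c=c[c[:,1]<st[i,1]+st[i,3]*.45]
    Q=np.array([plane(D[n],p,80)[:2] for p in c]); A=np.c_[2*Q,np.ones(len(Q))]; s=np.linalg.lstsq(A,(Q**2).sum(1),rcond=None)[0]
    print(n,"mortar",s[:2],"r",np.sqrt(s[2]+s[0]**2+s[1]**2),len(c))
E
```

```text
o1 [433.7  49.5  60. ] [439.1  52.2] [432.9  51.8]
o2 [597.5 112.5  61.6] [601.5 115.3] [595.8 112.5]
f1 [370.6 233.4  68.9] [370.8 233.5] [370.6 233.3]
f2 [533.2 287.3  63.9] [539.2 290.4] [531.2 287. ]
b1 [326.7 356.2  69.7] [327.4 357.3] [325.8 354.5]
b2 [489.2 414.2  66.2] [492.1 415.2] [488.4 414.3]
tip [513.5 114.9  18.7] [515.5 117.5] [512.  109.6]
mid [475.9 265.4  48.7] [463.8 270.5] [472.1 237.7]
scene mortar [ 515.41296193 -165.39035436] r 84.08559933718338 13
side mortar [ 515.00751601 -166.67189383] r 82.88916698047859 15
```

```bash
cat >> h.py <<'E'
def tool(h,th,s):
    "h: horizontal head->handle unit; th: handle-up tilt; s: +-1 picks the tool x sign"
    h=np.array([h[0],h[1],0.])/np.hypot(h[0],h[1]); up=np.array([0,0,1.])
    a=np.cos(th)*h+np.sin(th)*up; n=-np.sin(th)*h+np.cos(th)*up   # axis, normal (up)
    z=-n; x=s*a; return np.stack([x,np.cross(z,x),z],1),a,n
E
python3 - <<'E'
from h import *
h=(.315,-.949); tip=np.array([513.7,115,17]); hh=np.array([*h,0])
g=tip-95*hh; print(g)
for s in (1,-1):
    R,a,n=tool(h,0,s)
    print(s,solve_ik([g[0],g[1],170],R),solve_ik([g[0],g[1],8],R))
    R,a,n=tool(h,np.radians(25),s); G=np.array([515,-166,130])+175*a
    print(solve_ik(G-n*18.7,R))
s=min((1,-1),key=lambda s:np.abs(solve_ik([g[0],g[1],170],tool(h,0,s)[0])[5]))
R=tool(h,0,s)[0]; print(s)
arm.move_pose([g[0],g[1],230],R)
st=status.sense(); d=vision.get_image("wrist"); print(st["time_s"],d["mount"].round(3).tolist() if hasattr(d["mount"],"round") else d["mount"],d["intrinsics"][0])
import pickle; pickle.dump((d,np.array(st["eef_pos"]),np.array(st["tool_rot"])),open("w1.pkl","wb"))
im=cv2.cvtColor(d["frame"],cv2.COLOR_RGB2BGR); cv2.imwrite("pics/w1.png",im)
pose=(np.array(st["eef_pos"]),np.array(st["tool_rot"])); print(proj(d,[tip,g],pose))
E
```

```text
[483.775 205.155  17.   ]
1 None None
[-0.4009511  -0.03985739  1.48453676 -0.32744274  1.4071577   2.42641984]
-1 [ 3.36335343e-01 -1.14069601e-01  1.52725022e+00 -4.44089210e-16
  1.72841203e+00  1.58498097e-02] [ 3.36335343e-01 -4.21540505e-02  1.74968663e+00 -4.44089210e-16
  1.43406007e+00  1.58498097e-02]
[-0.4009511  -0.03985739  1.48453676 -0.32744274  1.4071577  -0.71517282]Traceback (most recent call last):
  File "<stdin>", line 9, in <module>
  File "<stdin>", line 9, in <lambda>
TypeError: 'NoneType' object is not subscriptable
```

```bash
python3 - <<'E'
from h import *
h=(.315,-.949); tip=np.array([513.7,115,17]); hh=np.array([*h,0])
g=tip-95*hh; R=tool(h,0,-1)[0]
arm.move_pose([g[0],g[1],230],R)
st=status.sense(); d=vision.get_image("wrist"); print(st["time_s"],np.round(d["mount"],3).tolist(),d["intrinsics"][0])
pose=(np.array(st["eef_pos"]),np.array(st["tool_rot"]))
import pickle; pickle.dump((d,pose),open("w1.pkl","wb"))
cv2.imwrite("pics/w1.png",cv2.cvtColor(d["frame"],cv2.COLOR_RGB2BGR))
print(proj(d,[tip,g],pose))
E
```

```text
3.2583 [[0.001, 0.967, 0.254, 69.476], [1.0, -0.001, 0.0, -0.662], [0.001, 0.254, -0.967, -162.187], [0.0, 0.0, 0.0, 1.0]] [287.5123503    0.         259.25394797]
[[259.8127596  237.96761861]
 [259.84646049 171.35287616]]
```

View pics/w1.png

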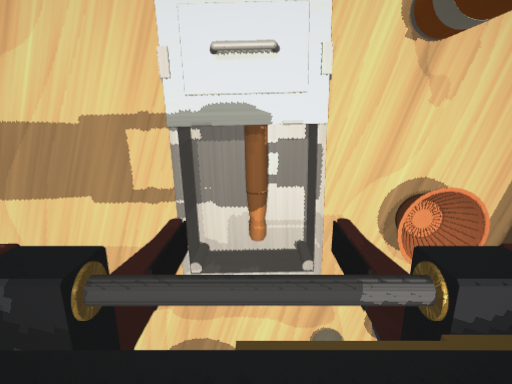

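The wrist view shows the handle tip at (258,241), the pestle's axis passing under the cover edge at (256,128), and the flange's end edge at row ~272. The result matches the prediction.

```bash
python3 - <<'E'
from h import *
import pickle; d,p=pickle.load(open("w1.pkl","rb"))
f=lambda uv,z:plane(d,uv,z,p).round(1)
im=orange(d["frame"])
for r in range(128,241,14):
    c=np.where(im[r,225:290])[0]+225; a,b=f((c.min(),r),17),f((c.max()+1,r),17); print(r,c.min(),c.max(),((a+b)/2)[:2].round(1),np.linalg.norm(a-b).round(1))
T=f((258,241),14);print("tip",T)
e=f((180,123.5),69),f((324,123.5),69); w=f((183,274),65),f((325,272),65)
print("cover edge",e,"end",w)
E
```

```text
128 245 266 [461.5 256.7] 28.0
142 245 266 [467. 240.] 28.3
156 246 266 [473.2 223. ] 27.4
170 246 266 [479.  205.5] 27.8
184 246 266 [485.  187.4] 28.1
198 248 265 [491.6 169.2] 24.3
212 250 264 [498.6 150.4] 20.6
226 250 264 [505. 131.] 20.9
240 256 257 [510.9 110.8] 2.8
tip [513.1 108.5  14. ]
cover edge (array([381.2, 237. ,  69. ]), array([530.5, 286.5,  69. ])) end (array([430. ,  57.3,  65. ]), array([600.1, 116.8,  65. ]))
```

```bash
cat > plan.py <<'E'
from h import *
h=np.array([.3295,-.944,0]); h/=np.linalg.norm(h); up=np.array([0,0,1.])
H0=np.array([512,111.5,17])-270*h
def tcp(H,deg,hd=h):
    R,a,n=tool(hd,np.radians(deg),-1); return H+175*a-13*n,R
def way():
    W=[(H0+3*up,0),(H0+3*up,5),(H0+3*up,10),(H0+3*up+15*h,10),(H0+3*up+15*h,14)]
    a=tool(h,np.radians(14),-1)[1]; H=W[-1][0]
    return W+[(H+60*a,14),(H+125*a,14),(H+125*a+60*up,14),(H+125*a+140*up,18)]
E
python3 - <<'E'
from plan import *
for H,t in way(): print(tcp(H,t)[0].round(), solve_ik(*tcp(H,t)) is not None, end=' ')
p,R=tcp(H0,0); print(p)
fingers.gripper_to(.72,50)
arm.move_pose(p+[0,0,90],R)
print(arm.move_l(p,R,rate=60,max_force=12))
print(status.sense()["eef_pos"])
fingers.gripper_to(0,50); s=status.sense(); print(s["time_s"],s["gripper_width"]*88,s["finger_force"],np.round(s["wrist_force"],1))
d=vision.get_image("wrist"); cv2.imwrite("pics/w2.png",cv2.cvtColor(d["frame"],cv2.COLOR_RGB2BGR))
E
```

```text
[481. 201.   7.] True [481. 201.  22.] True [481. 202.  38.] True [486. 187.  38.] True [485. 189.  50.] True [504. 134.  64.] True [525.  74.  80.] True [525.  74. 140.] True [524.  77. 232.] True [480.69290143 201.19317465   4.        ]
False
[480.99890794 201.27916478   4.50012208]
6.775 29.004316114188857 49.99544207006693 [-0.4  0.1 -0.5]
```

```bash
python3 - <<'E'
from plan import *
for i,(H,t) in enumerate(way()):
    r=arm.move_l(*tcp(H,t),rate=[40,40,40,40,40,70,70,80,120][i],max_force=15)
    s=status.sense(); print(i,r,round(s["time_s"],2),np.round(s["wrist_force"],1),np.round(s["moment"],2),round(s["gripper_width"]*88,1))
    if r: break
for n in ("wrist","side","scene"):
    d=vision.get_image(n); cv2.imwrite(f"pics/{n}3.png",cv2.cvtColor(d["frame"],cv2.COLOR_RGB2BGR))
E
```

```text
0 False 7.08 [-0.1 -0.5 -1.7] [-0.09 -0.13  0.01] 29.6
1 False 7.61 [-0.4  0.9 -2.3] [-0.07 -0.13 -0.  ] 29.1
2 False 8.14 [-0.5 -0.1 -2.1] [ 0.01 -0.13 -0.02] 28.9
3 False 8.67 [-1.1  1.  -2.2] [ 0.03 -0.08  0.07] 29.0
4 False 9.12 [-0.5  0.2 -1.7] [ 0.08 -0.1  -0.02] 29.0
5 False 10.13 [ 0.3  0.3 -1.6] [ 0.05 -0.11  0.02] 29.3
6 False 11.21 [-0.4  0.2 -1. ] [ 0.1  -0.07 -0.02] 29.2
7 False 12.11 [ 0.4  0.7 -0.5] [0.07 0.03 0.  ] 29.0
8 False 13.03 [ 0.6  0.9 -2.5] [ 0.14 -0.03 -0.05] 28.6
```

View pics/side3.png

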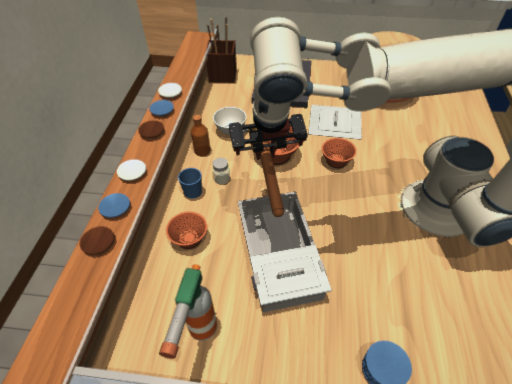

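The side view shows the pestle held in the gripper above the pan, clear of the cover, with its head at about (279,214). Next I'll carry it to the mortar.

```bash
python3 - <<'E'
from plan import *
M=np.array([515.2,-166,80.])
for z,r in ((120,130),(55,60)):
    print(arm.move_l(*tcp(M+[0,0,z],25),rate=r,max_force=20))
arm.hold(.4)
H,_t=M+[0,0,55],0; T=H+270*tool(h,np.radians(25),-1)[1]
st=status.sense(); print(st["time_s"],np.round(st["eef_pos"],1),tcp(H,25)[0].round(1))
tiles=[]
for n in ("side","scene"):
    d=vision.get_image(n); q=proj(d,[H,T,M]); print(n,q.round(1).tolist())
    x,y=(q[0]-[50,60]).astype(int); x=max(x,0);y=max(y,0); print(x,y)
    t=cv2.cvtColor(d["frame"],cv2.COLOR_RGB2BGR)[y:y+110,x:x+100]
    tiles.append(cv2.resize(t,None,fx=4,fy=4,interpolation=cv2.INTER_CUBIC))
cv2.imwrite("pics/m.png",np.hstack(tiles))
E
```

```text
False
False
18.05 [ 569.3 -321.   197.3] [ 569.3 -320.9  197.2]
side [[276.4, 123.8], [260.8, 51.4], [275.9, 136.8]]
226 63
scene [[207.8, 161.0], [134.3, 135.4], [209.1, 170.7]]
157 100
```

View pics/m.png

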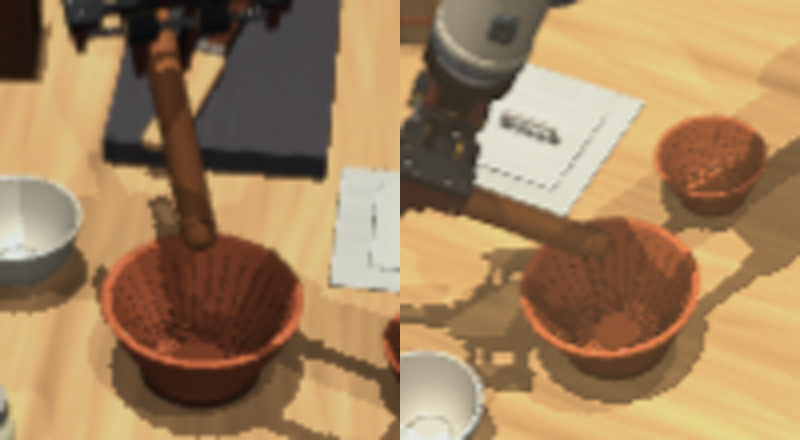

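In both views the tip hangs over the mortar, at side (276.5,125) and scene (209,160). Each is about 1 px from the prediction. I'll triangulate it and hand in if it fits.

```bash
python3 - <<'E'
from plan import *
from workcell import ticket
a,b=vision.get_image("scene"),vision.get_image("side")
P,e=cross(ray(a,(209,160)),ray(b,(276.5,125))); print(P,e)
off=P-[515.2,-166,80]; s=status.sense(); print(off,s["finger_force"],s["time_s"])
if np.hypot(*off[:2])<20 and 40<off[2]<80: print(ticket.finish_job())
E
```

```text
[ 513.03856021 -161.20710183  136.87888119] 4.857769730832995
[-2.16143979  4.79289817 56.87888119] 49.99507538974285 18.25
the job is handed in; nothing more can be done
None
```

I drew the pestle out of the pan and handed the job in at 18.25 s. It is held at rest at a 25° slant, head down, with its tip measured about 5 mm off the mortar's axis and 57 mm above the rim; no verdict came back.

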